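# Take the spacing of two scribed lines with spring dividers along a square

### The arm

A 6-joint arm with a two-finger parallel gripper is mounted at the origin on the work surface. World frame = base frame: x ahead of the robot, y to its left, z up, the work surface at z = 0. Lengths are in m, angles in rad, forces in N, time in s.
With the tool pointing down it reaches from about 0.2 to 0.875 m from the base axis. Payload 3.4 kg.
Tool frame: the origin (TCP) lies midway between the tips of the shut fingers; the grasp point (between the pads) lies 19 mm behind it; z points along the fingers, y is the direction in which the jaws open and shut (so a half turn about z gives the same grasp; the last joint's range is limited). The gripper opens to 94 mm and grips with 3 to 60 N. Pads are 16 mm wide; open, the fingers measure 119 mm over their backs; the gripper's body (75 mm by 177 mm) begins 78 mm behind the grasp point.
Start: joints at [-1.273, 0.276, 1.505, -0, 1.361, -0.121], TCP at [0.234, -0.525, 0.205] pointing down, gripper open.
Joint ranges: [-2.89, 2.89], [-0.75, 2.08], [0.22, 2.7], [-1.18, 4.32], [0.11, 2.71], [-2.7, 2.7]. Speed limits (rad/s): [2.57, 2.57, 3.14, 3.14, 3.14, 3.14].

### API

Orientations are given as a unit quaternion [x, y, z, w].
In Python, from cell import move_pose, move_l, movej, gripper_to, wait, solve_ik, read_state, snapshot, get_calibration, IKError, hand_in gives the robot as it stands. Calls block until the motion is done:
- move_pose(position, orientation): joint-space move of the TCP to a pose.
- move_l(position, feed=0.15, attitude=None): straight line of the TCP; attitude=None keeps the orientation; feed is the mean speed in m/s.
- movej(angles): joint-space move.
- gripper_to(opening): finger opening in m; the grip force is fixed at half the most; returns when the fingers have stopped.
- wait(seconds).
- solve_ik(position, orientation): joint angles nearest the present ones, or None.
- read_state(): the state.
- snapshot(name): name is "scene" or "top"; returns the picture (480x640x3 uint8, red, green, blue); there is no depth.
- get_calibration(name): a dict with "K" (3x3 intrinsics, pixels), "world_to_cam" (4x4, takes a point from world to camera coordinates). Camera axes: x right, y down, z forward; pixel columns grow to the right and rows downward; lengths in m; the calibration is good to about 2 mm. A picture is of the moment at which its call begins. get_calibration takes no time and is no camera call.
A pose or a line that the arm cannot do raises IKError and nothing moves.
- hand_in(): hands the job in, once; it reports no verdict.
The state is a dict: "clock": time; "joint_pos": joint angles; "qvel": joint speeds; "tau": joint torques, N m; "position": TCP position; "eef_rot": TCP orientation; "force": force on the tool from outside, world axes, zero at the start; "ft_torque": the same for the moment, N m; "grip_width": finger opening in m.
Only numpy, scipy, OpenCV 4.12 (cv2) and the standard library are available. Lean on these libraries where they do the work, as an engineer would, in place of code of your own. Each camera call takes 0.05 s, during which the arm holds its last target. There are 200 camera calls.

### The job

Take the spacing of the two scribed lines on the clamped steel plate with the spring dividers. First lay the engineer's square on the bench with its whole stock flush along the plate's near edge and its blade over the plate across both lines; then lift the dividers out of the tool block, bring them upright, points down, beside the blade's outer edge (the edge away from the stock), within a centimetre of it, in line with it, and squeeze the legs so that one point stands on each line, touching the plate or just clear of it. Leave the square flush and the other tools undisturbed, and finish while holding: keep the dividers in the gripper, squeezed steady at that gap over the lines, and do not let go.

Things in the scene. Friction and masses are not known exactly. Their poses are not given: they have to be found in the camera images.
- plate_edge (a point): midpoint of the top rim of the near edge (facing the robot) of the dark steel plate: 10 mm thick, 180 mm along y, 150 mm along x, fixed on the bench by two clamps (35 mm high) at its far corners. x points across the plate away from the near edge, y along the edge, z up
- line_near (a point): midpoint, on the plate's top, of the bright scribed line nearer the near edge; it runs 150 mm along y, parallel to the edge and 28 mm from it. Axes as plate_edge
- line_far (a point): midpoint, on the plate's top, of the second bright scribed line, 150 mm long, parallel to the first and 26 to 38 mm further from the edge (the spacing differs from job to job). Axes as plate_edge
- square_grip (a point): loose steel engineer's square, 0.34 kg, lying on the bench: centre of the free part of its stock, half-way up. x: the way the blade points, y along the stock towards the blade end, z up. Stock 18 mm (x) by 90 mm (y) by 24 mm high; from this point it runs from y = -36 to +54 mm
- stock_end (a point): inner face of the square's stock at its free end, mid height (x = +9, y = -36 mm from square_grip, same axes)
- stock_heel (a point): inner face of the stock at the blade end, mid height (x = +9, y = +54 mm from square_grip), at the blade's outer edge (y = +54 mm; inner edge y = +36 mm). The blade runs from here 85 mm to +x, 3 mm thick, underside 10.5 mm above the bench when the stock lies on it, so it passes 0.5 mm over the plate
- dividers_grip (a point): mid-point between the legs of the steel spring dividers, 64 mm above the points: a good height to pinch the legs. x: the way the legs spread, y through their 8 mm thickness, z up. Outside width of the legs: 33 mm and parallel when the tips are 26 mm apart; sprung open 42 mm here, 46 mm at 19 mm lower. Fulcrum 36 mm above this point, top of the bow spring's stud 58 mm above
- point_a (a point): tip of the divider leg on the -x side of dividers_grip
- point_b (a point): tip of the divider leg on the +x side of dividers_grip. The tips are 50 mm apart when sprung open
- leg_b (a joint): squeeze of the +x leg about the fulcrum, rad: 0 sprung open, 0.23 tips nearly shut. Both legs move equally: tip gap = 2 (25 cos q - 100 sin q) mm. The spring takes about 4 N a side to start and 7 N at a 26 mm gap, pinched 45 to 55 mm below the fulcrum
- dividers: the spring dividers, 0.09 kg, origin midway between the points, axes as dividers_grip. They start upright, points down, in the tool block's slot. Legs 7 mm wide, straight from 20 mm below the fulcrum. The adjusting screw crosses both legs 36 mm above the points (nut 10 mm across, backed off to its +x end) and does not resist the squeeze
- tool_block: fixed wooden tool block, origin at the centre of its underside, 90 mm (x) by 84 mm (y) by 40 mm high. The dividers' slot runs along x at y = -20 mm: 63 mm long, 9.2 mm wide, 25 mm deep. Three small punches stand along x at y = +26 mm, up to 80 mm above the bench
- hammer: bystander: ball-pein hammer, 270 mm long
- file: bystander: flat file with a turned handle, 330 mm long
- v_block: bystander: steel V-block 60 x 45 x 38 mm high
- oil_bottle: bystander: grey oil bottle, 44 mm across, 100 mm tall
- hex_bar: bystander: short steel bar offcut 90 x 18 x 16 mm high
- hacksaw: bystander: hacksaw lying flat, about 340 mm long
- emery_block: bystander: wooden sanding block 70 x 40 x 25 mm high
There are look-alikes about, which are no part of the job. Leave any black or turquoise look-alike of the part that bears square_grip alone.

How it is judged:
By the outcome, as a careful person would: the job done as asked, in the order asked, and still so for the second after the job is handed in, while the arm keeps its last pose, push and grip.
It also fails if it takes over 72 s, if anything falls off the work surface, if the arm or the gripper's body presses on something with over 40 N, if the wrist force passes 120 N, or if a joint passes its speed limit or range.

## Working session

There is one attempt and no reset: what is moved stays moved. The work goes in short steps, each a Python script; the robot and the scene stay as the last script left them, time stands still between calls to the robot, and variables do not carry over. Pictures are saved under pics/ and viewed, about 8 in all and at most 12, crops included, and the job is handed in when it is done.

```bash
mkdir -p pics; ls; python3 - <<'E'
from cell import *
import cv2,numpy as np
np.set_printoptions(precision=4,suppress=True)
for n in("scene","top"):
    im=snapshot(n); cv2.imwrite(f"pics/{n}0.png",im[:,:,::-1]); c=get_calibration(n); print(n,np.array(c["K"]),np.array(c["world_to_cam"]))
print(read_state())
E
```

```text
pics
scene [[472.7129   0.     315.1876]
 [  0.     472.7129 243.5611]
 [  0.       0.       1.    ]] [[ 0.5728  0.8197  0.005  -0.347 ]
 [ 0.4812 -0.3313 -0.8116 -0.1453]
 [-0.6636  0.4673 -0.5842  1.4712]
 [ 0.      0.      0.      1.    ]]
top [[597.2385   0.     307.4782]
 [  0.     597.2385 250.1206]
 [  0.       0.       1.    ]] [[-0.0254 -0.9995 -0.0193  0.082 ]
 [-0.9972  0.0267 -0.0705  0.515 ]
 [ 0.071   0.0174 -0.9973  1.3124]
 [ 0.      0.      0.      1.    ]]
{'clock': 0.1, 'joint_pos': array([-1.273 ,  0.2765,  1.506 , -0.    ,  1.3607, -0.121 ]), 'qvel': array([ 0.0017, -0.0004, -0.002 ,  0.0004,  0.0011,  0.0008]), 'tau': array([  0.0009, -40.5456, -23.7781,   0.0703,   0.03  ,  -0.    ]), 'position': array([ 0.2337, -0.5248,  0.2047]), 'eef_rot': array([ 0.9782,  0.2079, -0.0001, -0.0008]), 'force': array([ 0.7818, -0.1258, -0.4158]), 'ft_torque': array([ 0.0057,  0.01  , -0.0026]), 'grip_width': 0.09401807589389664}
```

View pics/top0.png

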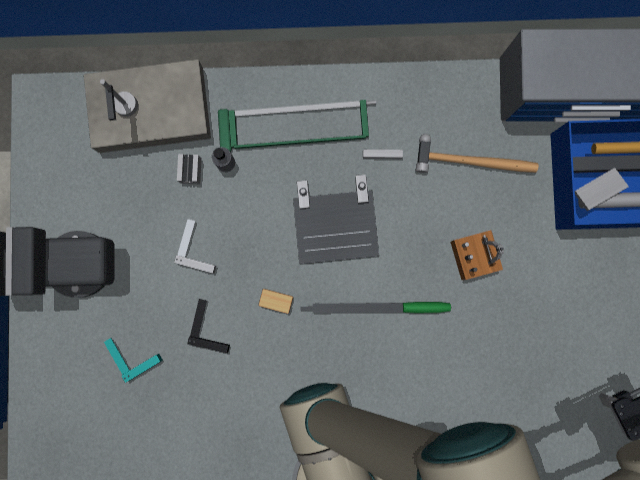

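View pics/scene0.png

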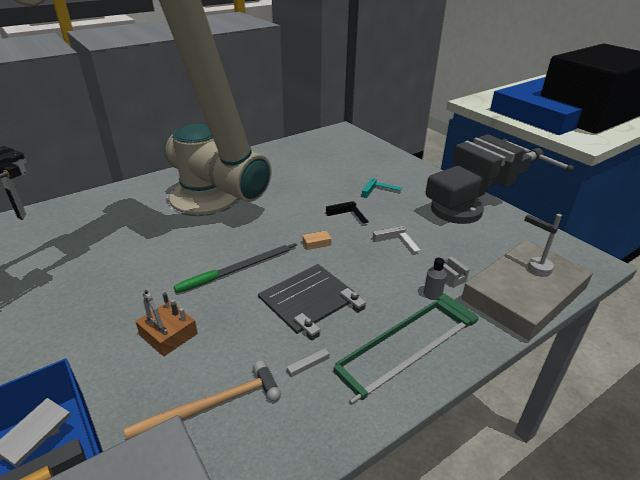

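The top view shows the silver square at about (190,250), the plate at (337,230) and the tool block at (477,255), with the dividers at its right side. I'll zoom in on these next.

```bash
python3 - <<'E'
import cv2,numpy as np
t=cv2.imread("pics/top0.png");s=cv2.imread("pics/scene0.png")
def c(im,x,y,w,h,W,H): return cv2.resize(im[y:y+h,x:x+w],(W,H),interpolation=cv2.INTER_CUBIC)
a=c(t,165,210,60,72,250,300); b=c(t,285,185,100,84,357,300); d=c(t,445,225,64,100*64//100,193,300)
d=c(t,445,222,62,62,300,300)
e=c(s,365,220,65,40,390,240); f=c(s,130,280,75,80,281,300); 
r1=np.hstack([a,b]); r1=np.hstack([r1,np.zeros((300,800-r1.shape[1],3),np.uint8)])
r2=np.zeros((300,800,3),np.uint8); r2[:, :300]=d; r2[:,300:581]=f; r1[:240-0,607:800]=0
r2[:120,600:795]=cv2.resize(e,(195,120))
cv2.imwrite("pics/z1.png",np.vstack([r1,r2]))
E
```

```text
(no output)
```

View pics/z1.png

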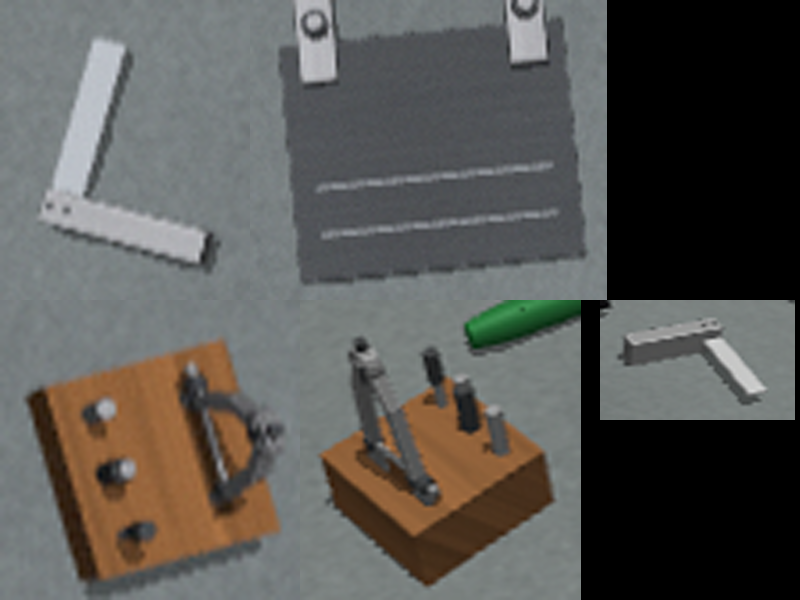

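The zoom shows the square's stock as its lower arm: the rivets and heel are at the left corner and the blade points up. The plate's two lines are clear. The dividers are on the block's right side, with the slot running up and to the left. Next I'll measure all of these.

```bash
cat > h.py <<'E'
from cell import *
import numpy as np, cv2
from scipy.spatial.transform import Rotation as R
np.set_printoptions(precision=4,suppress=True)
def ray(name,px,z):
    c=get_calibration(name);K=np.array(c["K"]);T=np.array(c["world_to_cam"]);px=np.atleast_2d(np.array(px,float))
    d=(np.linalg.inv(K)@np.c_[px,np.ones(len(px))].T).T@T[:3,:3]; C=-T[:3,:3].T@T[:3,3]
    return C+d*((z-C[2])/d[:,2])[:,None]
def proj(name,P):
    c=get_calibration(name);K=np.array(c["K"]);T=np.array(c["world_to_cam"])
    q=(np.atleast_2d(P)@T[:3,:3].T+T[:3,3])@K.T; return q[:,:2]/q[:,2:]
def down(jaw):  # tool pointing down, jaw (tool y) at world angle jaw
    y=np.array([np.cos(jaw),np.sin(jaw),0]);z=np.array([0,0,-1.]);x=np.cross(y,z)
    return R.from_matrix(np.c_[x,y,z]).as_quat()
def lines(name,im,lo=100):
    """two scribed lines: per-column/centroid points -> world; returns list of (p0,dir)"""
    pass
E
python3 - <<'E'
from h import *
t=cv2.imread("pics/top0.png");g=cv2.cvtColor(t,6).astype(int)
# lines: subpixel column centroids
def cent(cols,rc):
    out=[]
    for c in cols:
        r0=rc(c); rr=np.arange(int(round(r0))-4,int(round(r0))+5); v=g[rr,c]-np.median(g[rr,c]); v=np.clip(v-8,0,None)
        if v.sum()>20: out.append((c,(v*rr).sum()/v.sum()))
    return np.array(out)
W={}
for n,a,b in(("near",(376,251.2),(440-0,244.5)),("far",(374,238),(439,231.5))):
    c0,c1=(306,366) ; 
    f={"near":lambda c:250.8-(c-306)*0.092,"far":lambda c:237.8-(c-306)*0.092}[n]
    p=cent(range(306,368),f); k=np.polyfit(p[:,0],p[:,1],1); res=p[:,1]-np.polyval(k,p[:,0])
    w=ray("top",np.c_[p[:,0],np.polyval(k,p[:,0])],.01); W[n]=w; d=w[0]-w[-1]
    print(n,len(p),res.std(),w[0],w[-1],np.degrees(np.arctan2(d[1],d[0])))
d=W["near"][0]-W["near"][-1];d/=np.linalg.norm(d);n=np.array([d[1],-d[0],0]);print("n",n,"spacing",(W["far"]-W["near"][30])@n)
# line end extents, plate bounds
pm=((g<95)&(g>50)).astype(np.uint8);pm[:, :285]=0;pm[:,390:]=0;pm[:180]=0;pm[275:]=0
cn=max(cv2.findContours(pm,0,1)[0],key=cv2.contourArea);rc=cv2.minAreaRect(cn);print("plate",ray("top",cv2.boxPoints(rc),.01)[:,:2])
# square
s=t[210:282,165:225].astype(int);gs=g[210:282,165:225];m=gs>150
diff=(s[:,:,0]-s[:,:,2]);print("b-r hist",np.histogram(diff[m],8))
ys,xs=np.where(m);print(np.c_[xs+165,ys+210].min(0),np.c_[xs+165,ys+210].max(0))
print(np.array2string(np.where(m,diff,-9)[::3,::2],max_line_width=200))
E
```

```text
near 62 0.16034649201672416 [0.5175 0.072  0.01  ] [ 0.527 -0.065  0.01 ] 93.98243350995892
far 62 0.16046639059108062 [0.5473 0.0713 0.01  ] [ 0.5569 -0.066   0.01  ] 94.00735137572923
n [0.9976 0.0695 0.    ] spacing [0.0297 0.0297 0.0297 0.0297 0.0297 0.0297 0.0297 0.0297 0.0297 0.0297
 0.0297 0.0297 0.0297 0.0297 0.0297 0.0297 0.0297 0.0297 0.0297 0.0297
 0.0297 0.0297 0.0297 0.0297 0.0297 0.0297 0.0298 0.0298 0.0298 0.0298
 0.0298 0.0298 0.0298 0.0298 0.0298 0.0298 0.0298 0.0298 0.0298 0.0298
 0.0298 0.0298 0.0298 0.0298 0.0298 0.0298 0.0298 0.0298 0.0298 0.0298
 0.0298 0.0298 0.0298 0.0298 0.0298 0.0298 0.0298 0.0298 0.0298 0.0298
 0.0298 0.0298]
plate [[ 0.6648  0.102 ]
 [ 0.6773 -0.0799]
 [ 0.4988 -0.091 ]
 [ 0.4861  0.0891]]
b-r hist (array([ 27, 160,  65,  36,  26,  95, 165,  14]), array([ 2.   ,  3.625,  5.25 ,  6.875,  8.5  , 10.125, 11.75 , 13.375,
       15.   ]))
[175 219] [213 272]
[[-9 -9 -9 -9 -9 -9 -9 -9 -9 -9 -9 -9 -9 -9 -9 -9 -9 -9 -9 -9 -9 -9 -9 -9 -9 -9 -9 -9 -9 -9]
 [-9 -9 -9 -9 -9 -9 -9 -9 -9 -9 -9 -9 -9 -9 -9 -9 -9 -9 -9 -9 -9 -9 -9 -9 -9 -9 -9 -9 -9 -9]
 [-
[... 1343 characters left out ...]
-9 -9 -9 -9 -9 -9 -9 -9 -9 -9 -9 -9 -9 -9 -9 -9]
 [-9 -9 -9 -9 -9  6  7  4  6  5  5  5  5  4  4  4  7 -9 -9 -9 -9 -9 -9 -9 -9 -9 -9 -9 -9 -9]
 [-9 -9 -9 -9 -9 -9 -9 -9 -9  4  4  7  5  5  4  7  4  4  5  5  4  6  5  9 -9 -9 -9 -9 -9 -9]
 [-9 -9 -9 -9 -9 -9 -9 -9 -9 -9 -9 -9 -9 -9  2  5  6  5  7  5  5  5  8  4  5 -9 -9 -9 -9 -9]
 [-9 -9 -9 -9 -9 -9 -9 -9 -9 -9 -9 -9 -9 -9 -9 -9 -9 -9 -9 -9  4  7  5  5 -9 -9 -9 -9 -9 -9]
 [-9 -9 -9 -9 -9 -9 -9 -9 -9 -9 -9 -9 -9 -9 -9 -9 -9 -9 -9 -9 -9 -9 -9 -9 -9 -9 -9 -9 -9 -9]
 [-9 -9 -9 -9 -9 -9 -9 -9 -9 -9 -9 -9 -9 -9 -9 -9 -9 -9 -9 -9 -9 -9 -9 -9 -9 -9 -9 -9 -9 -9]
 [-9 -9 -9 -9 -9 -9 -9 -9 -9 -9 -9 -9 -9 -9 -9 -9 -9 -9 -9 -9 -9 -9 -9 -9 -9 -9 -9 -9 -9 -9]]
```

```bash
python3 - <<'E'
from h import *
t=cv2.imread("pics/top0.png");g=cv2.cvtColor(t,6).astype(int)
diff=t[:,:,0].astype(int)-t[:,:,2]; m=(g>150); roi=np.zeros_like(m);roi[210:282,165:225]=1;m&=roi
for n,mm,z in(("blade",m&(diff>=8),.0135),("stock",m&(diff<8),.024)):
    k=cv2.morphologyEx(mm.astype(np.uint8),cv2.MORPH_OPEN,np.ones((2,2)))
    cs=max(cv2.findContours(k,0,1)[0],key=cv2.contourArea);b=ray("top",cv2.boxPoints(cv2.minAreaRect(cs)),z)[:,:2]
    e=[b[(i+1)%4]-b[i] for i in(0,1)];print(n,"mid",b.mean(0),"len",[np.linalg.norm(x) for x in e],"ang",[np.degrees(np.arctan2(x[1],x[0])) for x in e]); print(b)
hsv=cv2.cvtColor(t,cv2.COLOR_BGR2HSV);bm=((hsv[:,:,0]<20)&(hsv[:,:,1]>110)&(hsv[:,:,2]>120)).astype(np.uint8);
r=np.zeros_like(bm);r[222:290,440:512]=1;bm*=r
cs=cv2.convexHull(np.vstack(cv2.findContours(cv2.morphologyEx(bm,cv2.MORPH_OPEN,np.ones((3,3))),0,1)[0]));b=ray("top",cv2.boxPoints(cv2.minAreaRect(cs)),.04)[:,:2]
e=[b[(i+1)%4]-b[i] for i in(0,1)];print("block",b.mean(0),[np.linalg.norm(x) for x in e],[np.degrees(np.arctan2(x[1],x[0])) for x in e])
def tri(a,b):
    A=[]
    for n,p in(("top",a),("scene",b)):
        c=get_calibration(n);P=np.array(c["K"])@np.array(c["world_to_cam"])[:3];A+=[p[0]*P[2]-P[0],p[1]*P[2]-P[1]]
    v=np.linalg.svd(np.array(A))[2][-1];return v[:3]/v[3]
st=tri((501.2,248.9),(146.5,292));print("stud",st,proj("top",st),proj("scene",st))
# lines in scene view: subpixel row centroid across, around predicted
s=cv2.cvtColor(cv2.imread("pics/scene0.png"),6).astype(int); P={}
for n,(a,bb) in{"near":((.5175,.072),(.527,-.065)),"far":((.5473,.0713),(.5569,-.066))}.items():
    q=proj("scene",[[*a,.01],[*bb,.01]]);print(n,q[0],q[1]);d=q[1]-q[0];pts=[]
    nn=np.array([-d[1],d[0]])/np.linalg.norm(d)
    for u in np.linspace(.08,.92,60):
        x=np.arange(-4.5,4.6,.25);pp=q[0]+u*d+x[:,None]*nn
        v=cv2.remap(s.astype(np.float32),pp[:,0].astype(np.float32)[None],pp[:,1].astype(np.float32)[None],1)[0];v=np.clip(v-np.median(v)-8,0,None)
        if v.sum()>20: pts.append(q[0]+u*d+nn*(v*x).sum()/v.sum())
    w=ray("scene",pts,.01);P[n]=w;k=np.polyfit(w[:,1],w[:,0],1);print(n,len(w),"x at y=.003:",np.polyval(k,.003),"slope deg",np.degrees(np.arctan(k[0])),(w[:,0]-np.polyval(k,w[:,1])).std())
E
```

```text
blade mid [0.5508 0.3398] len [np.float64(0.08500148845391647), np.float64(0.01780163802326465)] ang [np.float64(-16.626648532481042), np.float64(-107.4971238040671)]
[[0.5128 0.3605]
 [0.5942 0.3361]
 [0.5889 0.3192]
 [0.5075 0.3435]]
stock mid [0.4905 0.3193] len [np.float64(0.017395755504971553), np.float64(0.0877796533451155)] ang [np.float64(-16.62489295630247), np.float64(-107.35940148108568)]
[[0.4953 0.3636]
 [0.512  0.3587]
 [0.4858 0.2749]
 [0.4692 0.2799]]
block [ 0.4957 -0.3038] [np.float64(0.08310031283008078), np.float64(0.08927642013212961)] [np.float64(-75.2362125453599), np.float64(-166.5113747335018)]
stud [ 0.5009 -0.3242  0.1358] [[500.8418 248.7737]] [[145.872  291.9468]]
near [318.6535 272.9152] [272.3329 296.5761]
near 60 x at y=.003: 0.5185438045075177 slope deg -3.8592416454266805 0.00032033643282586413
far [325.5817 279.5011] [278.7534 304.1205]
far 60 x at y=.003: 0.5484652235730593 slope deg -4.080553404329429 0.00033798383873043605
```

```bash
python3 - <<'E'
from h import *
a=np.radians(-16.6); p=np.array([.4879,.3107])
move_pose([*p,.12],down(a)); gripper_to(.05)
move_l([*p,.012],feed=.12)
print(read_state()["clock"],read_state()["force"])
gripper_to(.0); s=read_state();print(s["clock"],s["grip_width"],s["force"],s["position"])
cv2.imwrite("pics/g1.png",snapshot("scene")[200:300,330:450,::-1])
f0=s["force"]
move_l([*p,.032],feed=.08); s=read_state();print(s["clock"],s["grip_width"],s["force"]-f0,s["position"])
im=snapshot("scene")[200:300,330:450,::-1]; im2=snapshot("top")[190:310,140:260,::-1]
cv2.imwrite("pics/g2.png",np.hstack([cv2.resize(im,(480,400)),cv2.resize(im2,(320,320)) if 0 else cv2.resize(im2,(320,400))]))
E
```

```text
5.05 [-0.6731  0.4875  0.474 ]
5.65 0.017820445022118162 [ 1.4596 -1.0355  2.2361] [0.4884 0.3107 0.0123]
6.1 0.01770937769132391 [-1.5377  0.9621 -5.3095] [0.4877 0.3107 0.032 ]
```

View pics/g2.png

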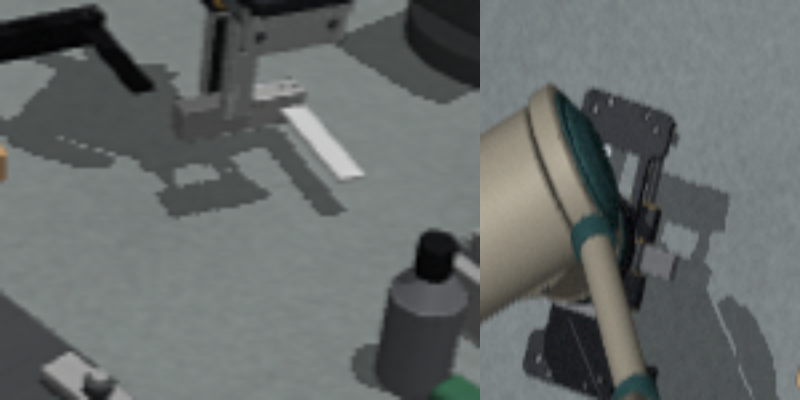

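The square is held level and clear of the bench, with blade and stock visible at about (290,100) in the left crop. I'll carry it over, lower it 6 mm short of the edge, and slide it in until it makes contact.

```bash
cat >> h.py <<'E'
A=np.radians(4.0); n=np.array([np.cos(A),np.sin(A)]); t=np.array([-n[1],n[0]]); E0=np.array([.4921,.001])
E
python3 - <<'E'
from h import *
q=down(A); p=lambda g:E0-(.009+g)*n-.009*t
move_l([*p(.02)[:1]*0+np.array([.4877]),.3107,.07],feed=.15)
move_pose([*p(.006),.06],q)
f0=read_state()["force"]
move_l([*p(.006),.0122],feed=.06); wait(.2)
s=read_state();f1=s["force"];print(s["clock"],f1-f0,s["position"],s["grip_width"])
for g in np.arange(.005,-.006,-.0005):
    move_l([*p(g),.0122],feed=.02); s=read_state();d=s["force"]-f1;print(round(g,4),d,(s["position"][:2]-E0)@n+.009,s["clock"])
    if d[:2]@n<-7: break
wait(.1); s=read_state();print(s["force"]-f1,s["ft_torque"],s["position"])
top=snapshot("top")[170:300,270:410,::-1];sc=snapshot("scene")[235:335,245:385,::-1]
cv2.imwrite("pics/p1.png",np.hstack([cv2.resize(top,(400,371)),cv2.resize(sc,(400,371))]))
E
```

```text
8.9667 [-3.7759  0.516   7.7687] [ 0.4768 -0.0089  0.0122] 0.017711339313999916
0.005 [-2.2913 -1.5929  2.9566] -0.006933964806342412 9.2167
0.0045 [-4.0698 -1.5847  2.8913] -0.006910509306650442 9.4667
0.004 [-4.0352 -1.9894  4.6783] -0.006893908798323084 9.7167
0.0035 [-2.1724 -0.6903  0.8549] -0.0055970399028561595 9.9667
0.003 [-3.1787 -2.0547  2.7358] -0.005191088538954648 10.2167
0.0025 [-4.5238 -1.4482  3.6822] -0.005214028008276479 10.4667
0.002 [-3.6886 -2.5821  4.8057] -0.005154289976568463 10.7167
0.0015 [-5.5349 -2.5002  5.4809] -0.005149760891353102 10.9667
0.001 [-0.9486 -0.7908 -0.5995] -0.002644023276805369 11.2167
0.0005 [-2.3375 -1.5955  2.0352] -0.0024089190164368907 11.4667
0.0 [-3.8809 -1.3804  3.0564] -0.002386088643232441 11.7167
-0.0005 [-3.4977 -1.4909  4.0401] -0.002360544836425166 11.9667
-0.001 [-5.9369 -2.4743  5.2608] -0.0023577614933402973 12.2167
-0.0015 [-5.5299 -2.9041  6.2711] -0.0023602620329620915 12.4667
-0.002 [-1.3783 -1.6686  0.3311] 0.0008324456526734251 12.7167
-0.0025 [-2.4259 -2.0488  2.2378] 0.0008808982130191802 12.9667
-0.003 [-4.196  -1.3009  2.6911] 0.0009162494854723438 13.2167
-0.0035 [-4.3151 -2.2813  3.3777] 0.0009153055222770237 13.4667
-0.004 [-4.331  -2.5196  4.8904] 0.0009293915412439731 13.7167
-0.0045 [-6.1728 -3.0823  5.969 ] 0.0009452079233224168 13.9667
-0.005 [-4.9401 -2.7595  5.205 ] 0.002013332036230377 14.2167
-0.0055 [-5.7023 -2.1922  5.2375] 0.002040182356483851 14.4667
[-5.9622 -3.2227  5.7544] [-0.3572  1.7924  0.1186] [ 0.4858 -0.0084  0.0122]
```

View pics/p1.png

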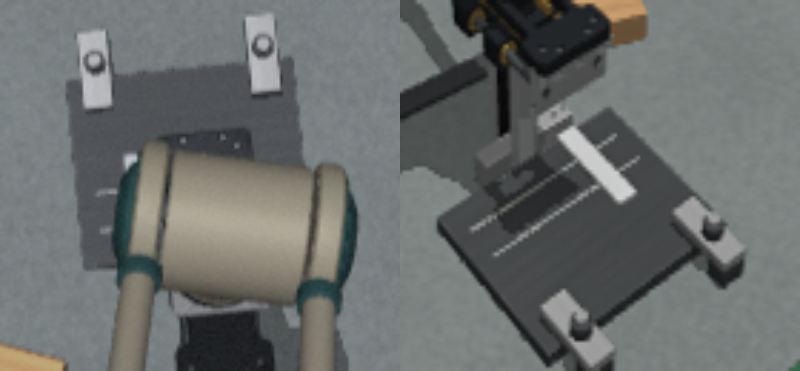

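```bash
python3 - <<'E'
from h import *
p=lambda g:E0-(.009+g)*n-.009*t
pos=read_state()["position"]; g0=-.0015
move_l([*p(g0),.0128],feed=.02); wait(.1); s=read_state();f1=s["force"];print(f1,(s["position"][:2]-E0)@n+.009,s["position"][2])
for g in np.arange(-.002,-.0075,-.0005):
    move_l([*p(g),.0128],feed=.01); s=read_state();d=s["force"];print(round(g,4),d,(s["position"][:2]-E0)@n+.009,s["position"][2],s["ft_torque"],s["clock"])
    if d[:2]@n<f1[:2]@n-10: break
E
```

```text
[-1.4609 -0.0884 -2.6292] 0.0018767711453994513 0.012528434826498184
-0.002 [-1.4488 -1.1362 -2.7449] 0.0019411746386493916 0.01261352447934884 [-0.1419  0.2454  0.0755] 15.3667
-0.0025 [-2.1111 -0.793  -3.4185] 0.0019613874482739043 0.012625562727092605 [-0.2985  0.4712  0.0766] 15.6167
-0.003 [-4.1647 -3.3508 -2.0228] 0.001975110310417077 0.01261988461129241 [-0.4994  0.8801  0.0688] 15.8667
-0.0035 [-5.5276 -2.0832 -0.9724] 0.0020564263622345194 0.012653971799911398 [-0.5081  1.0445  0.0941] 16.1167
-0.004 [-6.4119 -2.5901 -0.2101] 0.0020093469104754064 0.01262944333663744 [-0.6167  1.1718  0.096 ] 16.3667
-0.0045 [-7.1609 -2.551   1.9106] 0.0020287198678616766 0.012602928784758303 [-0.6122  1.3421  0.1078] 16.6167
-0.005 [-8.2031 -3.3292  0.8859] 0.0020427697249753365 0.012576218370612905 [-0.703   1.4919  0.1146] 16.8667
-0.0055 [-9.2308 -3.3106  2.0462] 0.002058376002981686 0.012526946464253834 [-0.7164  1.6608  0.0561] 17.1167
-0.006 [-9.6566 -3.145   2.1689] 0.0020429434089752037 0.012462167659585681 [-0.7614  1.7405  0.0985] 17.3667
-0.0065 [-9.6902 -3.4115  3.3441] 0.0020470143871821013 0.012433340640458895 [-0.7498  1.9456  0.0704] 17.6167
-0.007 [-10.7584  -4.6195   4.2116] 0.0020358747230844855 0.012396631830111356 [-0.8403  1.9851  0.0662] 17.8667
```

```bash
cat >> h.py <<'E'
E1=E0+.00204*n   # edge by contact, robot frame
E
python3 - <<'E'
from h import *
p=lambda g,u=-.009:E1-(.009+g)*n+u*t
move_l([*p(0),.0126],feed=.02); wait(.1);s=read_state();print(s["force"],(s["position"][:2]-E1)@n+.009)
gripper_to(.032); move_l([*p(0),.07],feed=.1)
b=lambda g,u:E1-(.018+.008+g)*n+u*t
move_pose([*b(.015,0),.07],down(A+np.pi/2)); gripper_to(0)
move_l([*b(.015,0),.009],feed=.08); wait(.1); f0=read_state()["force"];print(read_state()["clock"])
for g in np.arange(.008,-.010,-.001):
    move_l([*b(g,0),.009],feed=.03); s=read_state();d=s["force"]-f0;print(round(g,4),d,(s["position"][:2]-b(0,0))@n,s["clock"])
    if d[:2]@n<-8: break
wait(.2);move_l([*b(.015,0),.009],feed=.06);move_l([*b(.015,0),.09],feed=.15);print(read_state()["clock"])
move_pose([.4857,-.2,.16],down(np.radians(14)))
top=snapshot("top");cv2.imwrite("pics/top2.png",top[:,:,::-1]);sc=snapshot("scene");cv2.imwrite("pics/scene2.png",sc[:,:,::-1])
cv2.imwrite("pics/p2.png",np.hstack([cv2.resize(top[180:280,285:385,::-1],(400,400),interpolation=2),cv2.resize(sc[240:340,250:350,::-1],(400,400),interpolation=2)]))
print(read_state()["clock"])
E
```

```text
[-4.0239 -1.245  -1.7748] -0.00010408471645797536
22.6083
0.008 [-1.1971  1.2449 -0.4984] -0.007639144716032238 22.9917
0.007 [-0.1268  1.2043 -0.6626] -0.007057333031349838 23.2417
0.006 [-0.751   1.4728 -0.1719] -0.005952292415457093 23.4917
0.005 [-0.8023  0.6451 -0.4623] -0.004926267311361917 23.7417
0.004 [-0.6682  1.3665 -0.4888] -0.0038875631589142387 23.9917
0.003 [ 0.2399  0.9877 -0.4958] -0.0029104204189315205 24.2417
0.002 [-0.9025  0.7208 -0.817 ] -0.0018835001156392766 24.4917
0.001 [-1.7901 -0.1093  0.454 ] -0.0016259790950637364 24.7417
0.0 [-5.0908  0.8782  3.7812] -0.0015415622904370273 24.9917
-0.001 [-7.5593 -1.8717  4.5544] -0.0015248088352583116 25.2417
-0.002 [-8.1749 -1.1891  5.5354] -0.0015341741640705747 25.4917
26.8167
27.8833
```

View pics/p2.png

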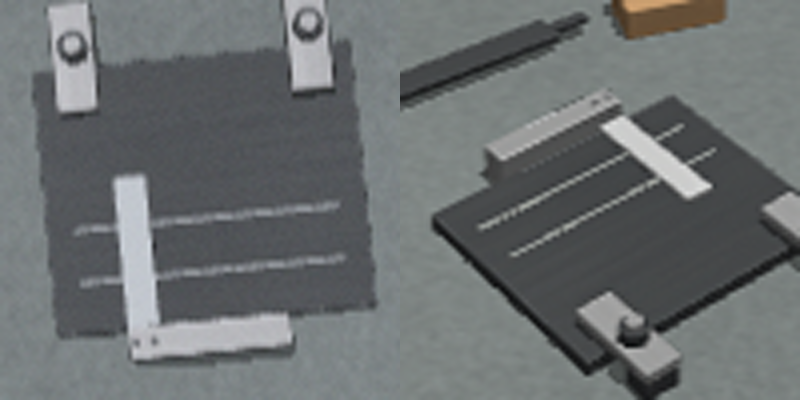

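The top crop shows the stock along the near edge and the blade across both lines. I'll check the flushness numerically against the lines in the same picture.

```bash
python3 - <<'E'
from h import *
T=cv2.imread("pics/top2.png");g=cv2.cvtColor(T,6).astype(int);G=g.astype(np.float32)
def edge(name,G,P0,P1,z,us,rng=.008,mode="peak"):
    """profile along n in world at height z between P0,P1; returns n-coordinate (rel E1) of steepest gradient / line centroid"""
    out=[]
    x=np.arange(-rng,rng,.0002)
    for u in us:
        c=P0+(P1-P0)*u; W=np.c_[c+x[:,None]*n,np.full(len(x),z)];q=proj(name,W).astype(np.float32)
        v=cv2.remap(G,q[:,0][None],q[:,1][None],cv2.INTER_LINEAR)[0]
        if mode=="peak": w=np.clip(v-np.median(v)-8,0,None)
        else: w=np.clip(-np.gradient(cv2.GaussianBlur(v[None],(0,0),3)[0]),0,None)**2
        if w.sum()>0: out.append(((c-E1)@n+(w*x).sum()/w.sum()))
    return np.array(out)*1e3
for name in("top","scene"):
    G=cv2.cvtColor(cv2.imread(f"pics/{name}2.png"),6).astype(np.float32)
    off=0 if name=="top" else -.0035
    at=lambda d,u:E1+(d+off)*n+u*t
    for d,l in((.028,"near"),(.0578,"far")):
        e=edge(name,G,at(d,-.06),at(d,.015),.01,np.linspace(0,1,40));print(name,l,e.mean(),e[:8].mean(),e[-8:].mean())
    e=edge(name,G,at(0,-.038),at(0,.02),.024,np.linspace(0,1,30),.006,"fall");print(name,"stock inner top edge",e.mean(),e[:10].mean(),e[-10:].mean())
m=((g>150)&(T[:,:,0].astype(int)-T[:,:,2]<8)).astype(np.uint8);m[:,:300]=0;m[:,370:]=0;m[:250]=0;m[285:]=0
c=max(cv2.findContours(m,0,1)[0],key=cv2.contourArea);b=ray("top",cv2.boxPoints(cv2.minAreaRect(c)),.024)[:,:2]
print(np.c_[(b-E1)@n,(b-E1)@t]*1e3)
mb=((g>150)&(T[:,:,0].astype(int)-T[:,:,2]>=8)).astype(np.uint8);mb[:,:300]=0;mb[:,370:]=0;mb[:215]=0;mb[275:]=0
c=max(cv2.findContours(mb,0,1)[0],key=cv2.contourArea);b=ray("top",cv2.boxPoints(cv2.minAreaRect(c)),.0135)[:,:2]
print(np.c_[(b-E1)@n,(b-E1)@t]*1e3)
E
```

```text
top near 28.254709700725677 28.387962285286548 28.26484500453366
top far 57.95511944724585 58.169311674121914 57.80651043593248
top stock inner top edge -0.026974959130213638 0.04837201274971566 -0.07398817945152703
scene near 24.36646844062406 24.455672044402718 24.28836374375056
scene far 54.378657190688116 54.55661779303109 54.54937230034621
scene stock inner top edge -2.9882890798283555 -2.7701130445211213 -3.2693453000629646
[[ -0.2605  47.6919]
 [ -0.363  -41.1388]
 [-17.7974 -41.0288]
 [-17.7097  47.7176]]
[[84.9738 48.7051]
 [84.9662 30.5457]
 [-1.53   30.6219]
 [-1.537  48.6969]]
```

The stock is flush within about 0.3 mm in the top view, the spacing is about 29.8 mm, and the blade's outer edge is near t=+48 mm. Next I'll grasp the dividers.

```bash
python3 - <<'E'
from h import *
q=down(np.radians(14)); p=[.5005,-.3235]
gripper_to(.085)
move_pose([*p,.17],q); move_l([*p,.060],feed=.12); wait(.1); s=read_state();print(s["clock"],s["position"],s["force"]); f0=s["force"]
for w in(.044,.0385,.0352):
    gripper_to(w); s=read_state();print(w,s["grip_width"],s["position"],s["force"]-f0,s["clock"])
move_l([*p,.069],feed=.06);wait(.1);s=read_state();print(s["grip_width"],s["force"]-f0,s["clock"])
top=snapshot("top");sc=snapshot("scene")
cv2.imwrite("pics/d1.png",np.hstack([cv2.resize(top[205:305,430:530,::-1],(400,400),interpolation=2),cv2.resize(sc[265:365,110:210,::-1],(400,400),interpolation=2)]))
E
```

```text
30.95 [ 0.5011 -0.3239  0.061 ] [ 0.6058  0.0212 -0.3827]
0.044 0.04382043368668724 [ 0.5005 -0.3235  0.06  ] [-0.9421  0.6365  0.8733] 31.7417
0.0385 0.038404826169270954 [ 0.5005 -0.3235  0.06  ] [-0.9339  0.2787  0.7079] 32.075
0.0352 0.035438068514397486 [ 0.5005 -0.3235  0.06  ] [-0.3252 -0.0357  0.3408] 32.3667
0.03526739541771897 [-1.007   0.7083 -0.0178] 32.7667
```

View pics/d1.png

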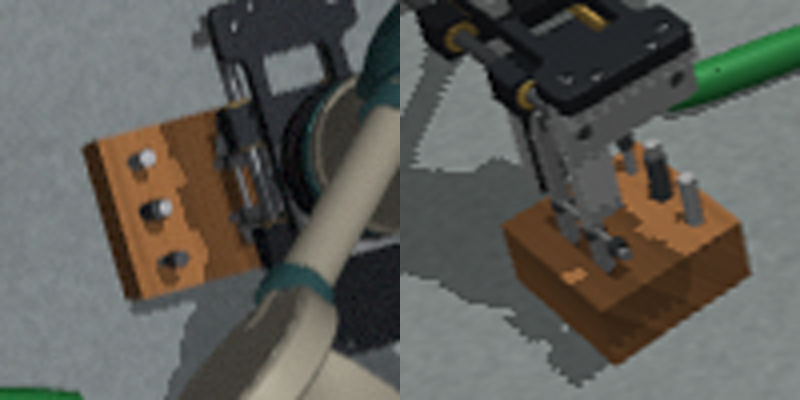

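The grip looks symmetric in the slot. I'll lift, carry, and hover beside the blade with some extra clearance.

```bash
cat >> h.py <<'E'
def D(u,gap=.0298,dx=0): return E1+(.028+gap/2+dx)*n+u*t
E
python3 - <<'E'
from h import *
move_l([.5005,-.3235,.16],feed=.15)
move_pose([*D(.060),.12],down(A)); move_l([*D(.060),.062],feed=.12); wait(.2)
s=read_state();print(s["grip_width"],s["position"],[(s["position"][:2]-E1)@n,(s["position"][:2]-E1)@t],s["clock"])
top=snapshot("top");sc=snapshot("scene");cv2.imwrite("pics/scene3.png",sc[:,:,::-1]);cv2.imwrite("pics/top3.png",top[:,:,::-1])
print(proj("scene",[[*D(.06),.017],[*D(.06,dx=-.0149),.017],[*D(.06,dx=.0149),.017]]))
cv2.imwrite("pics/h1.png",np.hstack([cv2.resize(top[195:275,290:370,::-1],(320,320),interpolation=2),cv2.resize(sc[230:310,285:365,::-1],(480,480),interpolation=2)[:320] if 0 else cv2.resize(sc[240:300,290:380,::-1],(480,320),interpolation=2)]))
E
```

```text
0.035381566512006586 [0.5335 0.0639 0.0629] [np.float64(0.04367483682343232), np.float64(0.059868990954767914)] 35.9083
[[319.6223 275.1686]
 [315.7264 272.1044]
 [323.583  278.2837]]
```

View pics/h1.png

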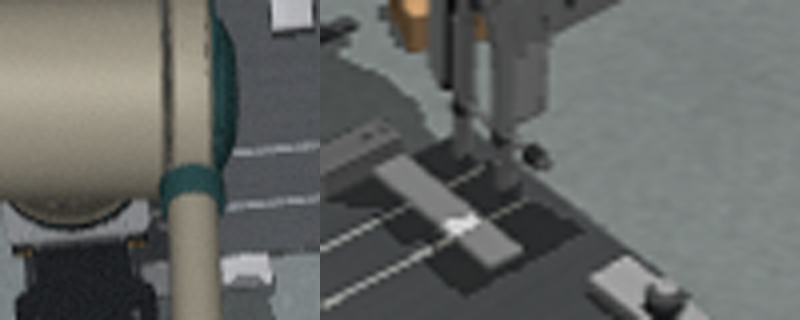

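The scene crop shows the dividers upright, with the blade left of and below them and the tips over the lines at about (465,160) and (508,195). I'll lower until contact, then measure.

```bash
python3 - <<'E'
from h import *
wait(.3);f0=read_state()["force"]
for z in np.arange(.059,.0535,-.0005):
    move_l([*D(.060),z],feed=.02); s=read_state();d=s["force"]-f0;print(round(z,4),s["position"][2],d,s["clock"])
    if d[2]>2.5: break
cz=s["position"][2]
move_l([*D(.060),cz+.0004],feed=.02);wait(.2);s=read_state();print(s["position"][2],s["force"]-f0,s["grip_width"],(s["position"][:2]-E1)@n,(s["position"][:2]-E1)@t)
sc=np.mean([snapshot("scene").astype(float) for _ in range(4)],0).astype(np.uint8);cv2.imwrite("pics/scene4.png",sc[:,:,::-1]);print(read_state()["clock"])
cv2.imwrite("pics/h2.png",cv2.resize(sc[245:295,295:355,::-1],(720,600),interpolation=2))
E
```

```text
0.059 0.05872824142539924 [ 1.4459  1.5479 -1.3024] 36.6083
0.0585 0.05846875171173503 [0.384  0.6276 0.1978] 36.8583
0.058 0.057988977244736374 [ 0.8506  0.9888 -0.8322] 37.1083
0.0575 0.057480558053863824 [-0.1202  0.7673 -1.0608] 37.3583
0.057 0.056959822049362036 [ 1.7387  1.2357 -1.2531] 37.6083
0.0565 0.056443306050507694 [ 0.5998 -0.2511 -0.0119] 37.8583
0.056 0.05596911213917148 [ 0.9807  1.4211 -1.0774] 38.1083
0.0555 0.055480285717676756 [ 1.4943  2.344  -1.0594] 38.3583
0.055 0.05505688130022353 [0.5601 0.7013 0.5828] 38.6083
0.0545 0.05473426304108632 [0.0125 0.7224 1.9731] 38.8583
0.054 0.05438702292937245 [-0.1132  1.8382  4.8279] 39.1083
0.05475185098002013 [1.0088 1.226  2.3221] 0.0350301218231971 0.04297872039354061 0.06001080100569542
39.7583
```

View pics/h2.png

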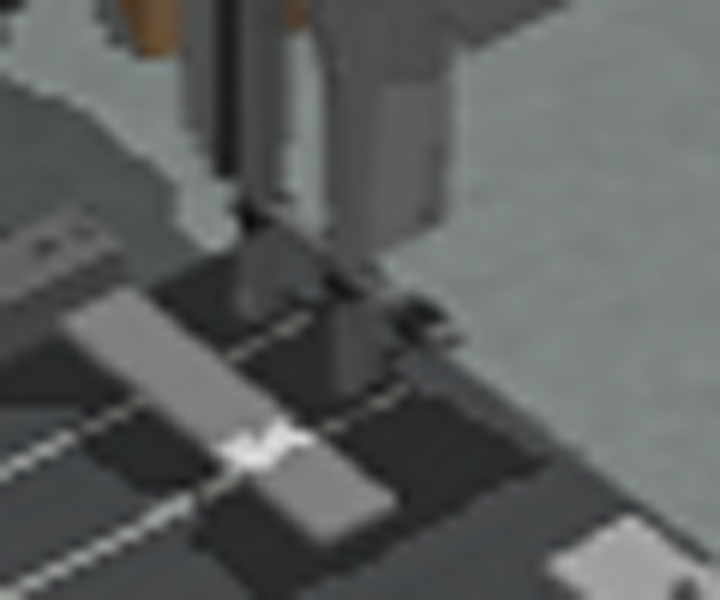

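Contact came at TCP z≈0.055, so the tips are on the plate at z = 10 mm. The leg ends are at about (250,322) and (342,398) in the crop, and the blade's outer edge runs from (130,285) to (400,500). I'll compute their relative t in the scene frame.

```bash
python3 - <<'E'
from h import *
f=lambda c:(295+np.array(c)/12*[1,1]*1+[0,0])
cr=lambda x,y:(295+x/12-.5+.04,245+y/12-.5+.04)
for nm,z,P in(("blade outer",.0135,[(160,309),(240,373),(320,436),(385,488)]),("legs z14",.014,[(250,322),(342,398)]),("legs z10",.010,[(250,322),(342,398)])):
    w=ray("scene",[cr(*p) for p in P],z)[:,:2]; print(nm,np.c_[(w-E1)@n,(w-E1)@t]*1e3)
g=cv2.imread("pics/scene4.png")[255:287,305:341]
g=cv2.resize(g,(720,600),interpolation=cv2.INTER_CUBIC); g=np.clip((g.astype(float)-25)*2.6,0,255)
cv2.imwrite("pics/h3.png",g)
E
```

```text
blade outer [[ 7.2203 52.0955]
 [33.3212 52.0306]
 [58.4543 52.1623]
 [78.5562 52.11  ]]
legs z14 [[22.4236 63.428 ]
 [52.6078 62.6856]]
legs z10 [[18.6112 66.538 ]
 [48.9609 65.7915]][ WARN:0@0.094] global loadsave.cpp:1063 imwrite_ Unsupported depth image for selected encoder is fallbacked to CV_8U.
```

View pics/h3.png

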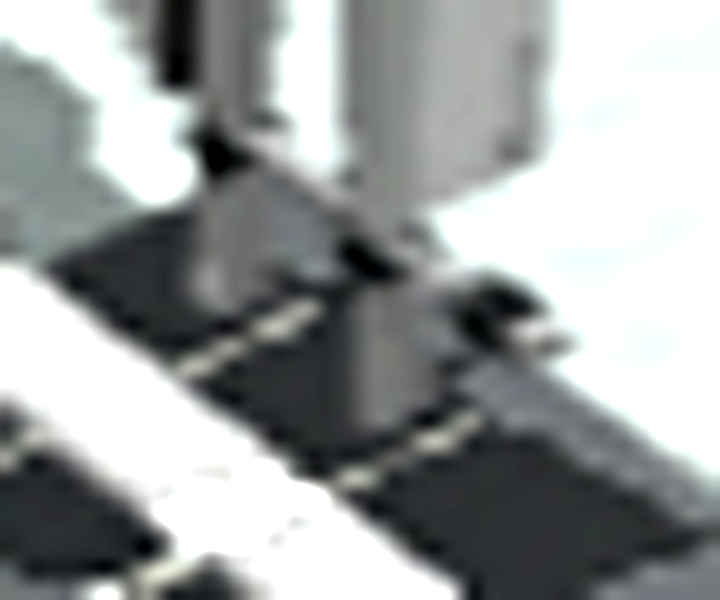

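The leg ends show at z≈16 mm, because the fine points aren't resolved in the image. At that height the legs fall on both lines and sit about 9 mm from the blade; the top view suggests about 12 mm. I'll shift 3 mm closer and settle just at contact.

```bash
python3 - <<'E'
from h import *
q=lambda z,u:[*D(u,dx=.0001),z]
move_l(q(.0565,.060),feed=.03); wait(.2); f0=read_state()["force"]
move_l(q(.0565,.057),feed=.02); wait(.2); s=read_state(); print("lateral force",s["force"]-f0)
move_l(q(.0552,.057),feed=.02); wait(.6)
for _ in range(3):
    s=read_state(); print(s["clock"],s["position"][2],(s["position"][:2]-E1)@n,(s["position"][:2]-E1)@t,s["grip_width"],s["force"]-f0,abs(s["qvel"]).max()); wait(.2)
sc=snapshot("scene");cv2.imwrite("pics/scene5.png",sc[:,:,::-1]);cv2.imwrite("pics/top5.png",snapshot("top")[:,:,::-1])
cv2.imwrite("pics/f1.png",cv2.resize(sc[235:305,275:365,::-1],(720,560),interpolation=2))
E
```

```text
lateral force [-0.5605  2.3867  0.7542]
41.5583 0.05517918464079504 0.04297794036604472 0.05698717498431007 0.0350382613840832 [0.01   2.1383 0.4436] 0.001880886949288957
41.7583 0.05518927979431354 0.043006391468452844 0.05699986888812796 0.03573384197291959 [0.3816 1.7221 1.5723] 0.0012930539294301845
41.9583 0.05519889644634306 0.043008828128163826 0.05700470902549235 0.035335207786771405 [-1.0016  1.7333  2.0917] 0.0015422492736510832
```

View pics/f1.png

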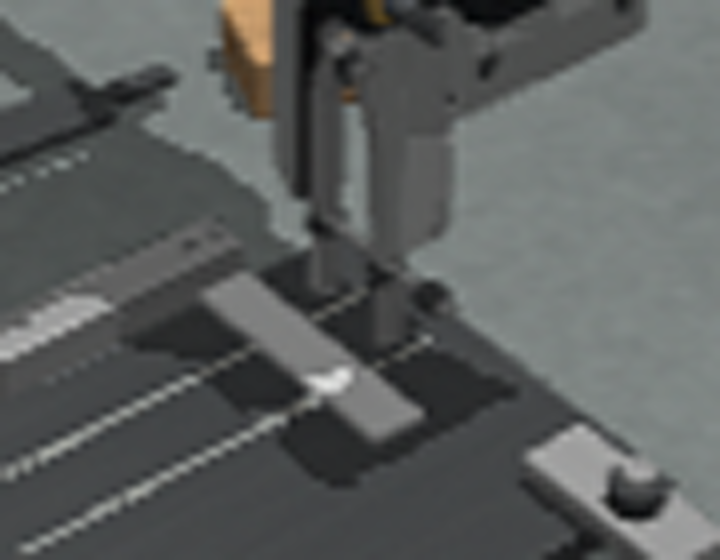

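```bash
python3 - <<'E'
from h import *
W=[];F=[]
for _ in range(40):
    s=read_state();W.append(s["grip_width"]);F.append(s["force"]);wait(.02)
print("grip",np.mean(W)*1e3,np.std(W)*1e3,"force",np.mean(F,0),np.std(F,0),s["clock"])
a,b=[cv2.cvtColor(cv2.imread(f"pics/scene{i}.png"),6)[255:305,285:322].astype(np.float32) for i in(4,5)]
m=np.zeros(a.shape,np.float32)
def blade(i):
    im=cv2.imread(f"pics/scene{i}.png").astype(int);g=im.sum(2)/3;k=((g>105)).astype(np.uint8);k[:265]=0;k[292:]=0;k[:,:298]=0;k[:,330:]=0
    c=max(cv2.findContours(k,0,1)[0],key=cv2.contourArea);M=cv2.moments(c);return M["m10"]/M["m00"],M["m01"]/M["m00"],M["m00"],cv2.minAreaRect(c)
print(blade(4),blade(5))
print("phase shift",cv2.phaseCorrelate(a[:,:20].copy(),b[:,:20].copy()))
E
```

```text
grip 35.32815115654296 0.21271181439312695 force [-0.0068  0.0183 -1.0648] [0.5069 0.5991 0.4295] 42.9083
(313.4783105022831, 278.8915525114155, 146.0, ((312.958984375, 279.8249206542969), (29.71159553527832, 8.087844848632812), 38.1572265625)) (313.5394144144144, 278.9932432432432, 148.0, ((312.958984375, 279.8249206542969), (29.71159553527832, 8.087844848632812), 38.1572265625))
phase shift ((0.07521616706898726, 0.1050320276334844), 1.0433632197380065)
```

The blade hasn't moved, there's no lateral force, and the dividers' weight is fully carried, so the tips are just clear. The mean grip reading implies a gap of about 30.3 mm, so I'll trim it by 0.2 mm and hand in.

```bash
python3 - <<'E'
from h import *
gripper_to(.03495); wait(.4)
W=[];F=[];P=[]
for _ in range(30):
    s=read_state();W.append(s["grip_width"]);F.append(s["force"]);P.append(s["position"]);wait(.02)
w=np.mean(W)*1e3;p=np.mean(P,0)
print("grip",w,"gap",29.8+(w-35.06)*1.85,"force",np.mean(F,0),(p[:2]-E1)@n,(p[:2]-E1)@t,p[2],s["clock"])
hand_in()
E
```

```text
grip 35.07351895280764 gap 29.82501006269413 force [-0.0226 -0.084  -0.8282] 0.04300234162751193 0.05699554346172016 0.05520058105840428 44.025
the job is handed in; nothing more can be done
```

I laid the square with its stock against the plate's near edge and its blade over both lines. I then lifted the dividers from the block and squeezed them over the lines beside the blade. The job was handed in at 44 s with the dividers still held; the hand-in gives no verdict.

**Last checks**
- **Square:** its stock is within about 0.3 mm of flush in the top view, and the blade had not moved after the dividers came in.
- **Line spacing:** it measured 29.7 to 30.0 mm across four image fits.
- **Divider gap:** it works out at 29.8 mm from the mean grip width. That is a calculation, because the fine points were not visible in the images.
- **Position:** the dividers are centred 43.0 mm from the edge, taking the edge where the square's stock stopped against it.
- **Points:** they are just clear of the plate, about 0.2 mm above where I felt contact. The wrist shows about the dividers' weight and no sideways push.

**Checks that disagreed**
- **Line positions:** the scene camera put the lines about 3.6 mm off the top camera. I trusted the contact with the edge, which agreed with the top camera within 0.3 mm.
- **Distance from the blade:** this is the least certain figure. The dividers' centre is about 6 mm from the blade's outer edge by the scene camera and 9 mm by the top camera.

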